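# Swap the marking kit back into its own trays

## Task

The four things in the blue trays have been put back in each other's places. Put each into the middle of its own tray: the stone lengthwise in the oblong tray, the loupe in the round tray, the bundle of slips flat in the square tray and the small bottle upright in the hexagonal tray; use the empty cork mat as a free spot on the way. Leave the standing vial where it is.

Things in the scene. Friction and masses are not known exactly. Their poses are not given: they have to be found in the camera images.
- stone_mid (a point): Smooth grey oval hand stone, 55 mm wide (its x), 89 mm long (its y), 40 mm high, about 0.2 kg. The point is its centre, half-way up (20 mm above its underside). Best gripped across its 55 mm width at half height. It belongs in the oblong tray.
- loupe_mid (a point): Round black magnifier (loupe), a short upright cylinder 38 mm in diameter and 20 mm high, glass on top. The point is its centre, 10 mm above its underside. It belongs in the round tray.
- slips_mid (a point): Flat white bundle of paper slips with a brown band, rigid, 41 mm (its x) by 59 mm (its y) by 11 mm high. The point is its centre, 5.5 mm above its underside. Grip across the 41 mm side. It belongs in the square tray.
- bottle_mid (a point): Small upright glass bottle with a tall white cap, 69 mm high: round body 30 mm in diameter up to 43 mm, cap 16 mm in diameter above. The point is on its axis, 34.5 mm above its underside; the body may be gripped at or just below it. It belongs in the hexagonal tray.
- oblong_tray: Oblong tray, 76 mm (its x) by 124 mm (its y, the long way). Fixed to the table, plain blue, as are all four trays. Overall height 7 mm: a floor whose upper face is 4 mm above the table, inside a low lip 4 mm wide that stands 3 mm above the floor. Origin: centre of the underside, on the table top; z up.
- round_tray: Round tray, 104 mm in diameter. Fixed to the table, plain blue, as are all four trays. Overall height 7 mm: a floor whose upper face is 4 mm above the table, inside a low lip 4 mm wide that stands 3 mm above the floor. Origin: centre of the underside, on the table top; z up.
- square_tray: Square tray, 100 by 100 mm. Fixed to the table, plain blue, as are all four trays. Overall height 7 mm: a floor whose upper face is 4 mm above the table, inside a low lip 4 mm wide that stands 3 mm above the floor. Origin: centre of the underside, on the table top; z up.
- hex_tray: Hexagonal tray, 100 mm across the flats (flats face its x axis), 115 mm across the corners. Fixed to the table, plain blue, as are all four trays. Overall height 7 mm: a floor whose upper face is 4 mm above the table, inside a low lip 4 mm wide that stands 3 mm above the floor. Origin: centre of the underside, on the table top; z up.
- spare_mat: Plain flat square cork mat, 105 by 105 mm, 3 mm thick, no lip, fixed to the table, empty at the start: the free spot where a thing may be set down on the way. Origin: centre of the underside, on the table top.
- vial_mid (a point): Bystander: capped clear vial standing upright on the table among the trays, 28 mm in diameter, 52 mm high, loose and light. The point is its centre, 26 mm above the table. Leave it alone. The other bystanders (pencil, eraser, tape, tin, balance, papers) lie outside the area of the trays.

How it is judged:
By the outcome, as a careful person would: the job done as asked, in the order asked, and still so for the second after the job is handed in, with the robot touching nothing.
It also fails if it takes over 144 s, if anything falls off the work surface, if the arm or the gripper's body presses on something with over 40 N, if the wrist force passes 120 N, or if a joint passes its speed limit or range.

## Robot

A 6-joint arm with a two-finger parallel gripper is mounted at the origin on a cart in front of the work surface, level with it; the furniture and walls round the work are solid. World frame = base frame: x ahead of the robot, y to its left, z up, the work surface at z = 0. Lengths are in m, angles in rad, forces in N, time in s.
With the tool pointing down it reaches from about 0.3 to 0.775 m from the base axis. Payload 14.6 kg.
Tool frame: the origin (TCP) lies midway between the tips of the shut fingers; the grasp point (between the pads) lies 19 mm behind it; z points along the fingers, y is the line along which they close (so a half turn about z gives the same grasp; the last joint's range is limited). The gripper opens to 94 mm and grips with 3 to 60 N. Pads are 16 mm wide; open, the fingers measure 119 mm over their backs; the gripper's body (75 mm by 177 mm) begins 78 mm behind the grasp point.
Start: joints at [-1.317, 0.3, 1.521, -0, 1.321, -0.067], TCP at [0.173, -0.522, 0.205] pointing down, gripper open.
Joint ranges: [-3.03, 3.03], [-0.79, 2.21], [0.23, 2.52], [-1.04, 4.18], [0, 3.07], [-2.55, 2.55]. Speed limits (rad/s): [2.22, 2.22, 2.57, 3.14, 3.14, 3.14].

## Interface

Orientations are given as [roll, pitch, yaw] about the fixed x, y, z axes, in that order (R = Rz(yaw) Ry(pitch) Rx(roll)).
In Python, from station import telemetry, optics, ctrl gives the robot as it stands.
- The arm moves only by the tool carry_out, never from a script. Its argument "plan" is a list that holds one entry, the list of rows, each a list of 7 numbers: the shift along the tool's x, y, z in mm, then the turn, a rotation vector about the tool's x, y, z in rad, then the finger opening in mm, from 0 to 94. A call has 1 to 20 rows; each row shifts and turns the commanded pose from where the row before left it, along the tool's axes as they then stand; what a row does not reach is not made up. A row lasts 1/12 s, in which the tool goes at most 41.7 mm and 7.16 degrees, less where a joint would pass 70% of its speed; a pose out of reach is approached as far as the arm can. A call with a gripper value outside its range is refused whole. The fingers move at their own pace and stop on an object; "squeeze" is the grip in N (left out, the last holds). Time passes only in rows, so rows that do not move let the fingers close. It gives the time, the measured TCP pose, the force, the opening and the grip force at its end, in the units of the state.
- telemetry.get_obs(): the state, without advancing time (a new reading comes with each control period).
- optics.camera(name): name is "scene" or "top" or "wrist"; returns a dict with "pixels" (480x640x3 uint8, red, green, blue), "intrinsics" (3x3 intrinsics, pixels), "dist_coeffs" ([k1, k2, p1, p2, k3] as OpenCV has them; the pictures are not rectified), "origin" and "rotation" of the camera in the world. Camera axes: x right, y down, z forward; pixel columns grow to the right and rows downward; lengths in m; the calibration is good to about 2 mm. A picture is of the moment at which its call begins. There is no depth.
- ctrl.hand_in(): hands the job in; it is judged then, once.
The state is a dict: "time_s": time; "qpos": joint angles; "joint_vel": joint speeds; "tau": joint torques, N m; "ee_pos": TCP position; "eef_rot": TCP orientation; "force": force on the tool from outside, world axes, zero at the start; "moment": the same for the moment, N m; "grip_width": finger opening in m; "grip_force": force on a finger pad.
Only numpy, scipy, OpenCV 4.12 (cv2) and the standard library are available. Lean on these libraries where they do the work, as an engineer would, in place of code of your own. Each camera call takes 0.05 s, during which the arm holds its last target. There are 200 camera calls.

## Working session

There is one attempt and no reset: what is moved stays moved. The work goes in short steps, Python scripts to look and compute and a tool call to move; the robot and the scene stay as the last step left them, time stands still between calls to the robot, and variables do not carry over. Pictures are saved under pics/ and viewed, at most 14 in all, crops included, and the job is handed in when it is done.

Besides the shell and the picture viewer there is one more tool, called after "Emit:" as name(argument=value, ...), one argument or row to a line, values as JSON. carry_out: Moves the arm, as the interface text tells. Its arguments: {"type":"object","properties":{"plan":{"type":"array","items":{"type":"array","items":{"type":"array","items":{"type":"number"}}}},"squeeze":{"type":"number"}},"required":["plan"]}

```bash
mkdir -p pics; python3 - <<'E'
from station import telemetry, optics
import cv2
o=telemetry.get_obs();print(o['time_s'],o['ee_pos'],o['eef_rot'],o['grip_width'])
for n in('top','scene'):
    c=optics.camera(n);cv2.imwrite(f'pics/{n}0.png',c['pixels'][:,:,::-1]);print(n,c['intrinsics'],c['dist_coeffs'],c['origin'],c['rotation'])
E
```

```text
0.0 [ 0.17334247 -0.52169671  0.20489241] [-3.14044658e+00 -8.79239289e-05  3.20744207e-01] 0.09383739545563266
top [[551.26725418   0.         318.83766019]
 [  0.         551.26725418 232.94163881]
 [  0.           0.           1.        ]] [-0.07379312  0.          0.          0.          0.        ] [ 0.3783875  -0.19834649  0.91910634] [-3.01472866e+00 -1.61318908e-03 -1.55005689e+00]
scene [[481.62393804   0.         323.90257495]
 [  0.         481.62393804 240.52342575]
 [  0.           0.           1.        ]] [-0.01034315  0.          0.          0.          0.        ] [0.15375048 0.42330221 0.49798135] [-2.13542155  0.0031646  -2.66062899]
```

View pics/top0.png

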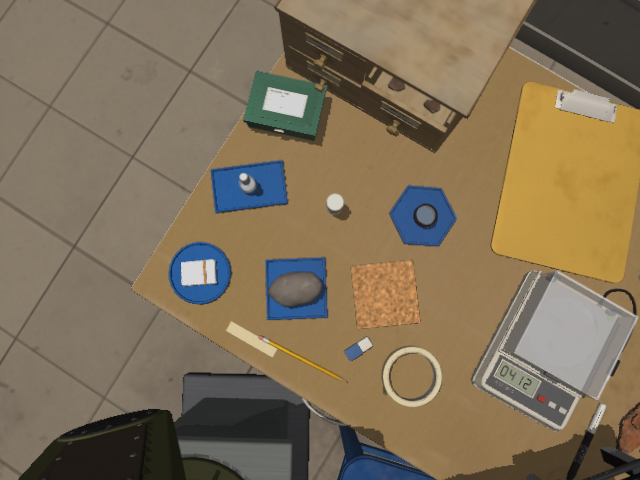

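View pics/scene0.png

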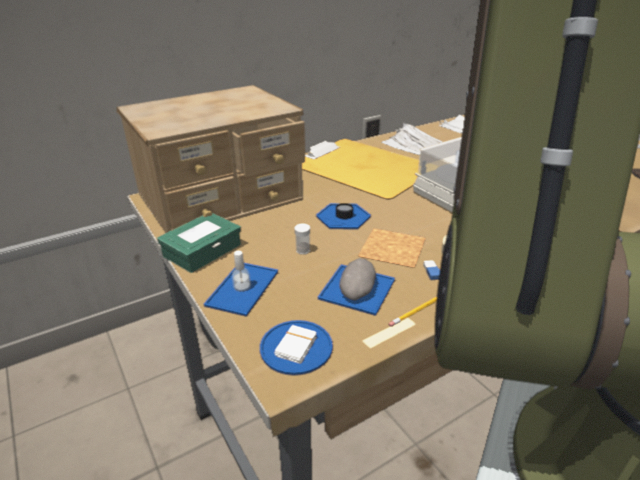

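The top view shows bottle (248,183) in the oblong tray, slips (198,272) in the round tray, stone (297,289) in the square tray and loupe (426,215) in the hex tray. The mat is at (386,294) and the vial at (336,203). I'll move the loupe to the mat, then bottle, stone, slips, and the loupe last.

```bash
cat >h.py <<'E'
import numpy as np,cv2
from scipy.spatial.transform import Rotation as R
from station import telemetry, optics
def world(c,px,z):
    K=np.array(c['intrinsics']);D=np.array(c['dist_coeffs'])
    p=cv2.undistortPoints(np.array(px,float).reshape(-1,1,2),K,D)[:,0]
    M=R.from_euler('xyz',c['rotation']).as_matrix();o=np.array(c['origin'])
    d=np.c_[p,np.ones(len(p))]@M.T
    return o+d*((z-o[2])/d[:,2])[:,None]
def rect(c,cnt,z):
    w=world(c,cnt.reshape(-1,2),z)[:,:2]*1000
    (x,y),(a,b),_=r=cv2.minAreaRect(w.astype(np.float32)); P=cv2.boxPoints(r)
    e=max([P[1]-P[0],P[2]-P[1]],key=np.linalg.norm)
    return np.round([x,y,min(a,b),max(a,b),np.degrees(np.arctan2(e[1],e[0]))%180],1)
E
python3 - <<'E'
from h import *
c=optics.camera('top');im=c['pixels'];cv2.imwrite('pics/crop1.png',cv2.resize(im[150:330,160:460,::-1],None,fx=2.6,fy=2.6,interpolation=cv2.INTER_CUBIC))
hsv=cv2.cvtColor(im,cv2.COLOR_RGB2HSV)
m=cv2.inRange(hsv,(100,150,40),(125,255,255))
m[330:]=0
cs,h=cv2.findContours(m,cv2.RETR_CCOMP,cv2.CHAIN_APPROX_NONE)
for k,q in enumerate(cs):
    if cv2.contourArea(q)<100: continue
    out=h[0][k][3]<0
    for z in ([.006] if out else [.014,.024]): print('tray' if out else ' hole',q.reshape(-1,2).mean(0).round(),z,rect(c,q,z))
m=cv2.inRange(hsv,(5,110,120),(20,255,255)); 
print('mat corners',world(c,[[351,265],[413,261],[420,325],[357,329]],.003)[:,:2].round(3))
print('slips',world(c,[[181,263],[214,260],[215,284],[183,286]],.015)[:,:2].round(3))
print('loupe top',world(c,[427,215],.024),'cap',world(c,[243,177],.073),'vial',world(c,[336,202],.052))
E
```

```text
tray [296. 289.] 0.006 [ 402.1 -161.4   97.5   97.8    3.5]
tray [199. 273.] 0.006 [4.240e+02 2.000e-01 9.960e+01 1.005e+02 9.140e+01]
 hole [198. 272.] 0.014 [ 4.243e+02 -4.000e-01  4.570e+01  6.300e+01  9.610e+01]
 hole [198. 272.] 0.024 [423.8  -2.6  45.2  62.3  96.1]
tray [424. 215.] 0.006 [ 528.6 -371.2   97.4  110.1   86.7]
 hole [426. 216.] 0.014 [ 526.1 -375.4   43.4   44.6   45.5]
 hole [426. 216.] 0.024 [ 524.5 -373.5   43.    44.1   45.5]
tray [248. 186.] 0.006 [572.4 -76.9  74.4 121.7  98.8]
 hole [247. 183.] 0.014 [576.3 -74.7  30.9  42.5  46.2]
 hole [247. 183.] 0.024 [574.1 -76.1  30.6  42.1  46.2]
mat corners [[ 0.443 -0.252]
 [ 0.451 -0.355]
 [ 0.346 -0.367]
 [ 0.337 -0.263]]
slips [[ 0.439  0.029]
 [ 0.445 -0.026]
 [ 0.406 -0.029]
 [ 0.401  0.024]]
loupe top [[ 0.52611947 -0.37513512  0.024     ]] cap [[ 0.5723759  -0.07654732  0.073     ]] vial [[ 0.53939041 -0.22383192  0.052     ]]
```

View pics/crop1.png

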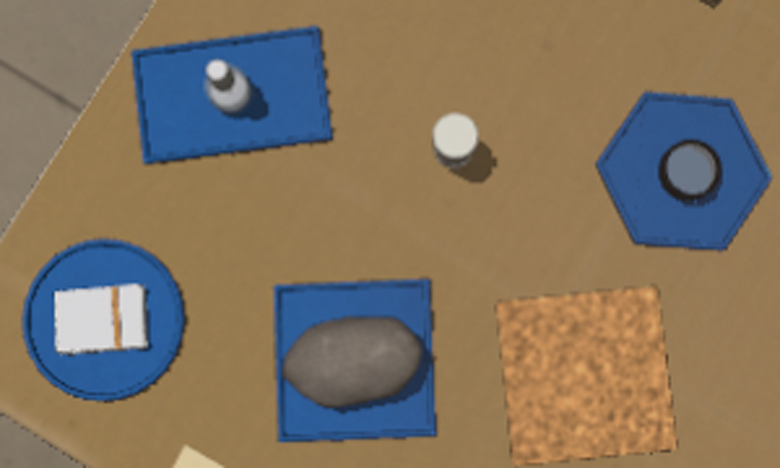

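```bash
cat >go.py <<'E'
import sys
from h import *
# go.py x y z [yaw] (mm, deg): turn about tool z, then shift in tool axes after it
a=list(map(float,sys.argv[1:]));o=telemetry.get_obs()
p=np.array(o['ee_pos'])*1000;M=R.from_euler('xyz',o['eef_rot'])
yaw=np.degrees(o['eef_rot'][2]);psi=np.radians(a[3] if len(a)>3 else yaw)
T=R.from_euler('xyz',[np.pi,0,psi])
print('t',round(o['time_s'],1),'turn',(M.inv()*T).as_rotvec().round(3),'shift',T.inv().apply(np.array(a[:3])-p).round(1),'|',p.round(1),round(yaw,1),'w',round(o['grip_width']*1000,1),'f',np.round(o['force'],1),round(o['grip_force'],1))
E
python3 - <<'E'
from h import *
c=optics.camera('top');im=c['pixels'];hsv=cv2.cvtColor(im,cv2.COLOR_RGB2HSV)
m=np.zeros((480,640),np.uint8);m[268:312,269:325]=cv2.inRange(hsv,(0,0,60),(179,90,200))[268:312,269:325]
m=cv2.morphologyEx(m,cv2.MORPH_OPEN,np.ones((3,3)));cs,_=cv2.findContours(m,0,1);q=max(cs,key=cv2.contourArea)
print('stone',rect(c,q,.024),cv2.fitEllipse(world(c,q.reshape(-1,2),.024)[:,:2].astype(np.float32)*1000))
print('cab',world(c,[[435,150],[285,65],[393,128]],0.0).round(3))
E
python3 go.py 526 -374 205 -28
```

```text
stone [ 400.5 -160.8   54.8   84.2   91.2] ((401.9620361328125, -160.76312255859375), (53.02291488647461, 85.76204681396484), 10.595804214477539)
cab [[ 0.644 -0.395  0.   ]
 [ 0.793 -0.132  0.   ]
 [ 0.681 -0.322  0.   ]]
t 0.2 turn [-0.001  0.     0.809] shift [ 2.419e+02 -2.960e+02  1.000e-01] | [ 173.4 -521.8  205.1] 18.4 w 93.8 f [-1.2  0.2 -0.5] 0.0
```

Emit:
carry_out(
  plan=[
    [[0, 0, 0, 0, 0, 0.115, 60], [0, 0, 0, 0, 0, 0.115, 60], [0, 0, 0, 0, 0, 0.115, 60], [0, 0, 0, 0, 0, 0.115, 60], [0, 0, 0, 0, 0, 0.115, 60], [0, 0, 0, 0, 0, 0.115, 60], [0, 0, 0, 0, 0, 0.115, 60], [20.3, -24.6, 0, 0, 0, 0, 60], [20.3, -24.6, 0, 0, 0, 0, 60], [20.3, -24.6, 0, 0, 0, 0, 60], [20.3, -24.6, 0, 0, 0, 0, 60], [20.3, -24.6, 0, 0, 0, 0, 60], [20.3, -24.6, 0, 0, 0, 0, 60], [20.3, -24.6, 0, 0, 0, 0, 60], [20.3, -24.6, 0, 0, 0, 0, 60], [20.3, -24.6, 0, 0, 0, 0, 60], [20.3, -24.6, 0, 0, 0, 0, 60], [20.3, -24.6, 0, 0, 0, 0, 60], [20.3, -24.6, 0, 0, 0, 0, 60]],
  ],
)

```text
time_s: 1.78
ee_pos: [0.5278, -0.3731, 0.2053]
eef_rot: [-3.142, 0.0, -0.484]
force: [0.1, 0.1, 0.4]
grip_width: 0.06
grip_force: 0.0
```

```bash
python3 go.py 526 -374 9 -28;  python3 - <<'E'
from h import *
c=optics.camera('wrist');cv2.imwrite('pics/w1.png',c['pixels'][:,:,::-1])
E
```

```text
t 1.8 turn [-0.     0.     0.005] shift [ -1.1   1.6 196.3] | [ 527.8 -373.1  205.3] -27.7 w 60.0 f [0.1 0.1 0.4] 0.0
```

View pics/w1.png

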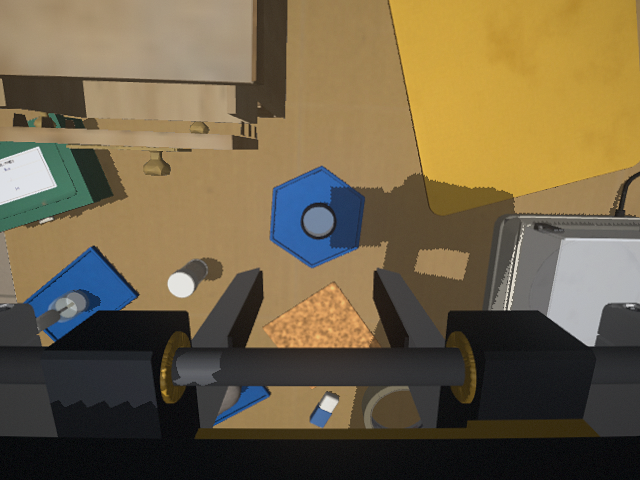

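The wrist view shows the loupe top at (318,220) and hex tray centre at (318,217), with the cabinet clear of the gripper.

```bash
python3 - <<'E'
from h import *
c=optics.camera('wrist')
print(world(c,[318,220],.024).round(4),world(c,[[321,166],[364,191],[357,246],[313,267],[271,241],[274,190]],.007).mean(0).round(4))
E
```

```text
[[ 0.5329 -0.3714  0.024 ]] [ 0.5329 -0.3697  0.007 ]
```

Emit:
carry_out(
  plan=[
    [[1.5, -0.9, 32, 0, 0, 0, 60], [0, 0, 36, 0, 0, 0, 60], [0, 0, 36, 0, 0, 0, 60], [0, 0, 36, 0, 0, 0, 60], [0, 0, 28, 0, 0, 0, 60], [0, 0, 18, 0, 0, 0, 60], [0, 0, 10, 0, 0, 0, 60], [0, 0, 0, 0, 0, 0, 60], [0, 0, 0, 0, 0, 0, 60], [0, 0, 0, 0, 0, 0, 20], [0, 0, 0, 0, 0, 0, 20], [0, 0, 0, 0, 0, 0, 20], [0, 0, 0, 0, 0, 0, 20], [0, 0, 0, 0, 0, 0, 20], [0, 0, 0, 0, 0, 0, 20], [0, 0, 0, 0, 0, 0, 20], [0, 0, 0, 0, 0, 0, 20], [0, 0, 0, 0, 0, 0, 20]],
  ],
  squeeze=15,
)

```text
time_s: 3.38
ee_pos: [0.5285, -0.3742, 0.0103]
eef_rot: [3.141, -0.001, -0.484]
force: [-1.2, 0.1, 6.6]
grip_width: 0.0372
grip_force: 15.0
```

```bash
python3 go.py 395 -309 100
```

```text
t 3.4 turn [ 0.    -0.001 -0.   ] shift [-148.5    4.4  -89.7] | [ 528.5 -374.2   10.3] -27.7 w 37.2 f [-1.2  0.1  6.6] 15.0
```

Emit:
carry_out(
  plan=[
    [[0, 0, -20, 0, 0, 0, 20], [0, 0, -35, 0, 0, 0, 20], [0, 0, -35, 0, 0, 0, 20], [-25, 0.7, 0, 0, 0, 0, 20], [-33, 1, 0, 0, 0, 0, 20], [-33, 1, 0, 0, 0, 0, 20], [-33, 1, 0, 0, 0, 0, 20], [-24.5, 0.7, 0, 0, 0, 0, 20], [0, 0, 0, 0, 0, 0, 20]],
  ],
)

```text
time_s: 4.13
ee_pos: [0.3918, -0.307, 0.0995]
eef_rot: [-3.141, 0.002, -0.485]
force: [0.0, -0.8, 0.4]
grip_width: 0.0372
grip_force: 15.0
```

```bash
python3 go.py 395 -309 10;python3 - <<'E'
from h import *
c=optics.camera('wrist');cv2.imwrite('pics/w2.png',c['pixels'][:,:,::-1])
E
```

```text
t 4.1 turn [-0.     0.002 -0.   ] shift [ 3.8  0.2 89.5] | [ 391.8 -307.    99.5] -27.8 w 37.2 f [ 0.  -0.8  0.4] 15.0
```

View pics/w2.png

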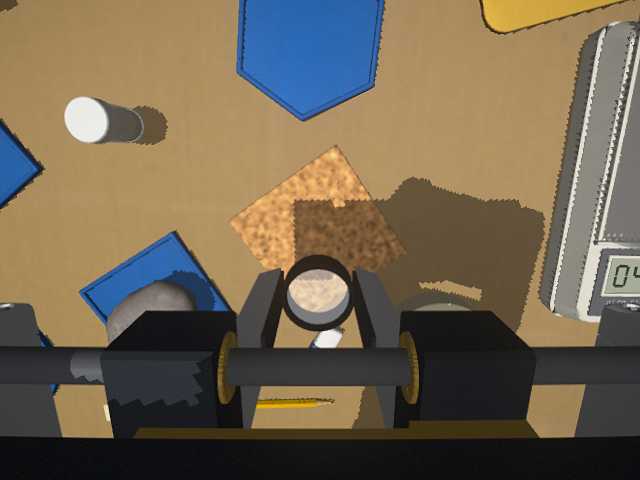

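The loupe is held level at (319,292) over the mat. I'll lower and release it.

Emit:
carry_out(
  plan=[
    [[3.8, 0.2, 30, 0, 0, 0, 20], [0, 0, 32, 0, 0, 0, 20], [0, 0, 18, 0, 0, 0, 20], [0, 0, 9, 0, 0, 0, 20], [0, 0, 0, 0, 0, 0, 20], [0, 0, 0, 0, 0, 0, 60], [0, 0, 0, 0, 0, 0, 60], [0, 0, 0, 0, 0, 0, 60], [0, 0, 0, 0, 0, 0, 60], [0, 0, 0, 0, 0, 0, 60], [0, 0, 0, 0, 0, 0, 60], [0, 0, -30, 0, 0, 0, 60], [0, 0, -40, 0, 0, 0, 60], [0, 0, -40, 0, 0, 0, 60]],
  ],
)

```text
time_s: 5.35
ee_pos: [0.3974, -0.3102, 0.1215]
eef_rot: [-3.141, 0.002, -0.484]
force: [1.0, 1.1, -0.2]
grip_width: 0.0597
grip_force: 0.0
```

```bash
python3 go.py 573 -77 120; python3 go.py 573 -77 150 30
```

```text
t 5.3 turn [-0.     0.002 -0.   ] shift [  46.8 -288.1    1.5] | [ 397.4 -310.2  121.5] -27.7 w 59.7 f [ 1.   1.1 -0.2] 0.0
t 5.3 turn [-1.000e-03  1.000e-03 -1.008e+00] shift [ 268.7 -114.2  -28.5] | [ 397.4 -310.2  121.5] -27.7 w 59.7 f [ 1.   1.1 -0.2] 0.0
```

Emit:
carry_out(
  plan=[
    [[4.7, -28.8, 0, 0, 0, 0, 60], [4.7, -28.8, 0, 0, 0, 0, 60], [4.7, -28.8, 0, 0, 0, 0, 60], [4.7, -28.8, 0, 0, 0, 0, 60], [4.7, -28.8, 0, 0, 0, 0, 60], [4.7, -28.8, 0, 0, 0, 0, 60], [4.7, -28.8, 0, 0, 0, 0, 60], [4.7, -28.8, 0, 0, 0, 0, 60], [4.7, -28.8, 0, 0, 0, 0, 60], [4.7, -28.8, 0, 0, 0, 0, 60], [0, 0, 0, 0, 0, 0, 60]],
  ],
)

```text
time_s: 6.27
ee_pos: [0.5756, -0.0741, 0.1205]
eef_rot: [-3.141, -0.0, -0.481]
force: [-1.0, 0.1, 0.3]
grip_width: 0.0602
grip_force: 0.0
```

```bash
python3 go.py 573 -77 15;python3 - <<'E'
from h import *
c=optics.camera('wrist');cv2.imwrite('pics/w3.png',c['pixels'][:,:,::-1])
E
```

```text
t 6.3 turn [-0.001 -0.     0.   ] shift [ -1.    3.7 105.5] | [575.6 -74.1 120.5] -27.6 w 60.2 f [-1.   0.1  0.3] 0.0
```

View pics/w3.png

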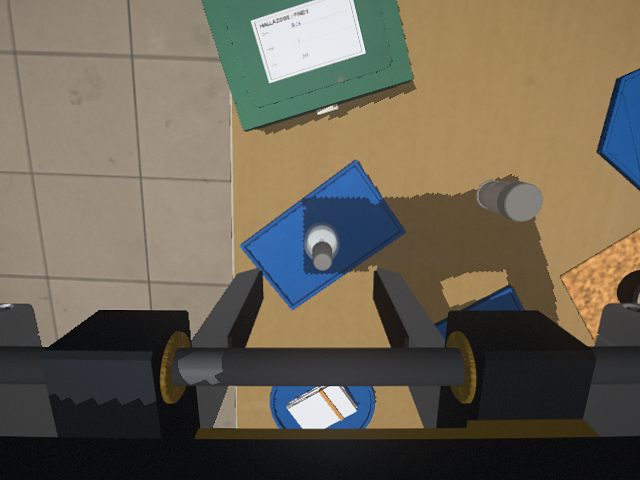

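The bottle's cap is at (322,265) and its body at (322,240), with the oblong tray corners at (357,160), (405,231), (293,308) and (242,244).

```bash
python3 - <<'E'
from h import *
c=optics.camera('wrist')
print('cap',world(c,[322,266],.073).round(4),'body',world(c,[322,240],.045).round(4))
w=world(c,[[357,160],[405,231],[293,308],[242,244]],.007);print(w.round(3),w.mean(0).round(4))
E
```

```text
cap [[ 0.5689 -0.0765  0.073 ]] body [[ 0.5787 -0.082   0.045 ]]
[[ 0.617 -0.134  0.007]
 [ 0.544 -0.145  0.007]
 [ 0.525 -0.025  0.007]
 [ 0.599 -0.015  0.007]] [ 0.5712 -0.0798  0.007 ]
```

Emit:
carry_out(
  plan=[
    [[-0.5, 4, 20, 0, 0, 0, 60], [0, 0, 30, 0, 0, 0, 60], [0, 0, 25, 0, 0, 0, 60], [0, 0, 18, 0, 0, 0, 60], [0, 0, 11, 0, 0, 0, 60], [0, 0, 0, 0, 0, 0, 60], [0, 0, 0, 0, 0, 0, 20], [0, 0, 0, 0, 0, 0, 20], [0, 0, 0, 0, 0, 0, 20], [0, 0, 0, 0, 0, 0, 20], [0, 0, 0, 0, 0, 0, 20], [0, 0, 0, 0, 0, 0, 20], [0, 0, 0, 0, 0, 0, 20], [0, 0, 0, 0, 0, 0, 20], [0, 0, 0, 0, 0, 0, 20]],
  ],
  squeeze=15,
)

```text
time_s: 7.62
ee_pos: [0.5717, -0.0811, 0.0171]
eef_rot: [-3.141, -0.001, -0.484]
force: [-1.3, 0.1, 6.6]
grip_width: 0.0278
grip_force: 15.0
```

```bash
python3 go.py 530 -371 115;python3 go.py 450 -250 115
```

```text
t 7.6 turn [-0.    -0.001  0.   ] shift [ 98.1 276.  -97.9] | [571.7 -81.1  17.1] -27.7 w 27.8 f [-1.3  0.1  6.6] 15.0
t 7.6 turn [-0.    -0.001  0.   ] shift [-29.1 206.1 -97.9] | [571.7 -81.1  17.1] -27.7 w 27.8 f [-1.3  0.1  6.6] 15.0
```

Emit:
carry_out(
  plan=[
    [[0, 0, -18, 0, 0, 0, 20], [0, 0, -40, 0, 0, 0, 20], [0, 0, -40, 0, 0, 0, 20], [5, 14, 0, 0, 0, 0, 20], [9.8, 27.6, 0, 0, 0, 0, 20], [9.8, 27.6, 0, 0, 0, 0, 20], [9.8, 27.6, 0, 0, 0, 0, 20], [9.8, 27.6, 0, 0, 0, 0, 20], [9.8, 27.6, 0, 0, 0, 0, 20], [9.8, 27.6, 0, 0, 0, 0, 20], [9.8, 27.6, 0, 0, 0, 0, 20], [9.8, 27.6, 0, 0, 0, 0, 20], [9.8, 27.6, 0, 0, 0, 0, 20], [5, 14, 0, 0, 0, 0, 20], [0, 0, 0, 0, 0, 0, 20]],
  ],
)

```text
time_s: 8.87
ee_pos: [0.5287, -0.3736, 0.114]
eef_rot: [3.141, 0.0, -0.487]
force: [0.1, 0.8, -0.4]
grip_width: 0.0279
grip_force: 15.0
```

```bash
python3 go.py 530 -370.5 17
```

```text
t 8.9 turn [0. 0. 0.] shift [-0.3 -3.4 97. ] | [ 528.7 -373.6  114. ] -27.9 w 27.9 f [ 0.1  0.8 -0.4] 15.0
```

Emit:
carry_out(
  plan=[
    [[0, -3, 28, 0, 0, 0, 20], [0, 0, 32, 0, 0, 0, 20], [0, 0, 20, 0, 0, 0, 20], [0, 0, 10, 0, 0, 0, 20], [0, 0, 4, 0, 0, 0, 20], [0, 0, 0, 0, 0, 0, 20], [0, 0, 0, 0, 0, 0, 20]],
  ],
)

```text
time_s: 9.45
ee_pos: [0.5317, -0.3687, 0.0219]
eef_rot: [3.141, -0.002, -0.484]
force: [0.7, -0.1, -0.1]
grip_width: 0.0278
grip_force: 15.0
```

```bash
python3 go.py 530 -370.5 17
```

```text
t 9.4 turn [ 0.    -0.002 -0.   ] shift [-0.7  2.4  4.9] | [ 531.7 -368.7   21.9] -27.7 w 27.8 f [ 0.7 -0.1 -0.1] 15.0
```

Emit:
carry_out(
  plan=[
    [[0, 1.2, 2.5, 0, 0, 0, 20], [0, 0, 2, 0, 0, 0, 20], [0, 0, 0, 0, 0, 0, 20], [0, 0, 0, 0, 0, 0, 60], [0, 0, 0, 0, 0, 0, 60], [0, 0, 0, 0, 0, 0, 60], [0, 0, 0, 0, 0, 0, 60], [0, 0, 0, 0, 0, 0, 60], [0, 0, 0, 0, 0, 0, 60], [0, 0, -20, 0, 0, 0, 70], [0, 0, -35, 0, 0, 0, 80], [0, 0, -40, 0, 0, 0, 90], [0, 0, -40, 0, 0, 0, 90], [0, 0, 0, 0, 0, 0, 90]],
  ],
)

```text
time_s: 10.62
ee_pos: [0.5327, -0.3714, 0.1598]
eef_rot: [3.139, -0.012, -0.484]
force: [0.8, -1.2, 0.7]
grip_width: 0.0888
grip_force: 0.0
```

```bash
python3 go.py 402 -161 150 98; python3 - <<'E'
from h import *
c=optics.camera('wrist');cv2.imwrite('pics/w4.png',c['pixels'][:,:,::-1])
E
```

```text
t 10.6 turn [ 0.014 -0.004 -2.195] shift [ 226.6 -100.1    9.8] | [ 532.7 -371.4  159.8] -27.7 w 88.8 f [ 0.8 -1.2  0.7] 0.0
```

View pics/w4.png

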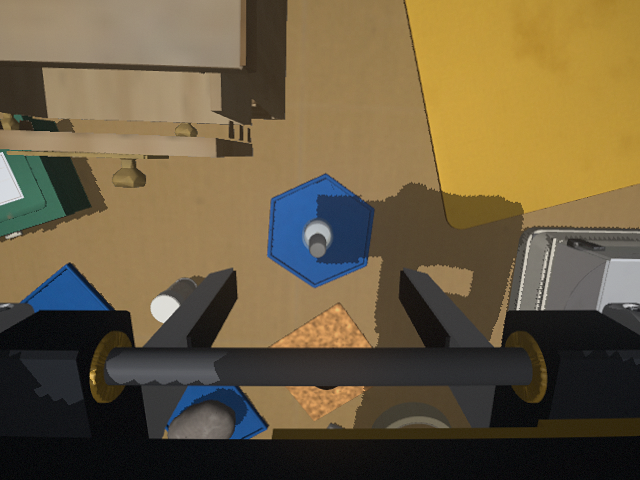

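The bottle stands upright, with cap (317,244) over body (317,230) and hex tray centre near (321,230). The stone is next.

Emit:
carry_out(
  plan=[
    [[-26.7, -15.6, 0, 0, 0, 0, 94], [-26.7, -15.6, 0, 0, 0, 0, 94], [-26.7, -15.6, 0, 0, 0, 0, 94], [-26.7, -15.6, 0, 0, 0, 0, 94], [-26.7, -15.6, 0, 0, 0, 0, 94], [-26.7, -15.6, 0, 0, 0, 0, 94], [-26.7, -15.6, 0, 0, 0, 0, 94], [-26.7, -15.6, 0, 0, 0, 0, 94]],
  ],
)

```text
time_s: 11.33
ee_pos: [0.3981, -0.1585, 0.1499]
eef_rot: [3.142, 0.001, -0.484]
force: [0.4, -1.1, 1.0]
grip_width: 0.0939
grip_force: 0.0
```

Emit:
carry_out(
  plan=[
    [[0, 0, 0, 0, 0, -0.115, 94], [0, 0, 0, 0, 0, -0.115, 94], [0, 0, 0, 0, 0, -0.115, 94], [0, 0, 0, 0, 0, -0.115, 94], [0, 0, 0, 0, 0, -0.115, 94], [0, 0, 0, 0, 0, -0.115, 94], [0, 0, 0, 0, 0, -0.115, 94], [0, 0, 0, 0, 0, -0.115, 94], [0, 0, 0, 0, 0, -0.115, 94], [0, 0, 0, 0, 0, -0.115, 94], [0, 0, 0, 0, 0, -0.115, 94], [0, 0, 0, 0, 0, -0.115, 94], [0, 0, 0, 0, 0, -0.115, 94], [0, 0, 0, 0, 0, -0.115, 94], [0, 0, 0, 0, 0, -0.115, 94], [0, 0, 0, 0, 0, -0.115, 94], [0, 0, 0, 0, 0, -0.115, 94], [0, 0, 0, 0, 0, -0.115, 94], [0, 0, 0, 0, 0, -0.09, 94], [0, 0, 0, 0, 0, 0, 94]],
  ],
)

```text
time_s: 13.0
ee_pos: [0.3991, -0.1596, 0.1501]
eef_rot: [-3.14, -0.001, 1.68]
force: [-0.3, -0.1, 0.2]
grip_width: 0.0939
grip_force: 0.0
```

```bash
python3 go.py 402 -161 10 96; python3 - <<'E'
from h import *
c=optics.camera('wrist');cv2.imwrite('pics/w5.png',c['pixels'][:,:,::-1])
E
```

```text
t 13.0 turn [-0.001 -0.001  0.005] shift [ -1.7   2.8 140.1] | [ 399.1 -159.6  150.1] 96.3 w 93.9 f [-0.3 -0.1  0.2] 0.0
```

View pics/w5.png

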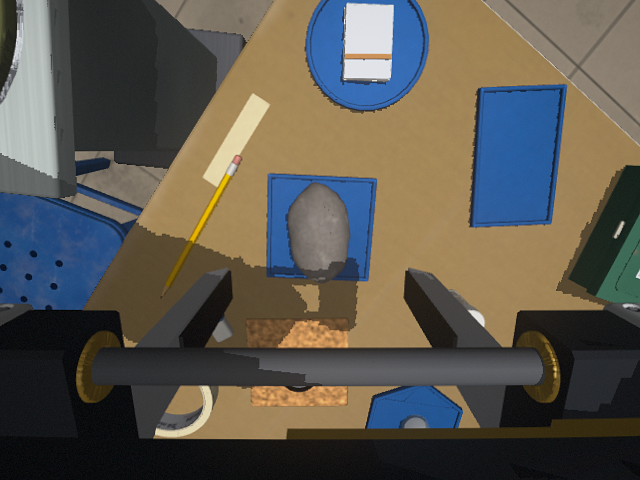

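The wrist view shows stone tips at (317,183) and (322,282), with centre (319,232). The slips corners are (346,4), (393,4), (390,83) and (342,80), and the oblong tray corners are (479,87), (566,85), (551,224) and (471,226).

```bash
python3 - <<'E'
from h import *
c=optics.camera('wrist');ang=lambda d:np.degrees(np.arctan2(d[1],d[0])).round(1)
s=world(c,[[317,183],[322,282],[289,231],[350,226]],.024);print('stone',s.round(3)[:,:2],s[:2].mean(0).round(4),ang(s[0]-s[1]))
w=world(c,[[479,87],[566,85],[551,226],[471,224]],.007);print('obl',w.mean(0).round(4),ang(w[0]-w[3]),ang(w[1]-w[2]))
w=world(c,[[268,174],[377,179],[369,280],[267,275]],.007);print('sq',w.mean(0).round(4),ang(w[0]-w[3]),ang(w[1]-w[2]))
w=world(c,[[346,4],[393,4],[390,81],[342,80]],.015);print('slips',w.mean(0).round(4),ang(w[0]-w[3]),ang(w[1]-w[2]))
w=world(c,[[306,40],[428,42],[366,110]],.007);print('round',w[:2].mean(0).round(4),w.round(3))
m=cv2.inRange(cv2.cvtColor(c['pixels'],cv2.COLOR_RGB2HSV),(0,0,60),(179,90,200));m[:,:275]=0;m[:,362:]=0;m[:177]=0;m[279:]=0
m=cv2.morphologyEx(m,cv2.MORPH_OPEN,np.ones((5,5)));q=max(cv2.findContours(m,0,1)[0],key=cv2.contourArea)
print(rect(c,q,.024),cv2.fitEllipse(world(c,q.reshape(-1,2),.024)[:,:2].astype(np.float32)*1000))
E
```

```text
stone [[ 0.395 -0.117]
 [ 0.409 -0.208]
 [ 0.374 -0.162]
 [ 0.428 -0.152]] [ 0.4019 -0.1625  0.024 ] 98.8
obl [ 0.5728 -0.0777  0.007 ] 98.5 98.8
sq [ 0.4025 -0.1611  0.007 ] 93.4 93.7
slips [ 4.245e-01 -3.000e-04  1.500e-02] 93.6 96.2
round [0.4245 0.0036 0.007 ] [[ 0.373 -0.001  0.007]
 [ 0.476  0.008  0.007]
 [ 0.431 -0.051  0.007]]
[ 400.8 -160.6   54.8   87.4   96. ] ((400.9573974609375, -161.85206604003906), (54.8624267578125, 89.61068725585938), 9.599160194396973)
```

Emit:
carry_out(
  plan=[
    [[-2, 2.4, 10, 0, 0, -0.042, 94], [0, 0, 35, 0, 0, 0, 94], [0, 0, 35, 0, 0, 0, 94], [0, 0, 30, 0, 0, 0, 94], [0, 0, 20, 0, 0, 0, 94], [0, 0, 10, 0, 0, 0, 94], [0, 0, 0, 0, 0, 0, 94], [0, 0, 0, 0, 0, 0, 94]],
  ],
)

```text
time_s: 13.77
ee_pos: [0.4023, -0.1617, 0.0114]
eef_rot: [-3.142, -0.0, 1.716]
force: [-0.2, -0.2, 0.5]
grip_width: 0.0943
grip_force: 0.0
```

```bash
python3 go.py 401.5 -161.5 9.5 98.7
```

```text
t 13.8 turn [-0.    -0.    -0.006] shift [ 0.3 -0.7  1.9] | [ 402.3 -161.7   11.4] 98.3 w 94.3 f [-0.2 -0.2  0.5] 0.0
```

Emit:
carry_out(
  plan=[
    [[0, 0, 1, 0, 0, -0.005, 94], [0, 0, 0, 0, 0, 0, 40], [0, 0, 0, 0, 0, 0, 40], [0, 0, 0, 0, 0, 0, 40], [0, 0, 0, 0, 0, 0, 40], [0, 0, 0, 0, 0, 0, 40], [0, 0, 0, 0, 0, 0, 40], [0, 0, 0, 0, 0, 0, 40], [0, 0, 0, 0, 0, 0, 40], [0, 0, 0, 0, 0, 0, 40], [0, 0, 0, 0, 0, 0, 40], [0, 0, 0, 0, 0, 0, 40]],
  ],
  squeeze=30,
)

```text
time_s: 14.77
ee_pos: [0.402, -0.1616, 0.01]
eef_rot: [-3.141, -0.0, 1.723]
force: [-2.4, 0.0, 4.8]
grip_width: 0.0534
grip_force: 30.0
```

```bash
python3 go.py 572.5 -77.5 95
```

```text
t 14.8 turn [-0. -0.  0.] shift [ 57.3 181.3 -85. ] | [ 402.  -161.6   10. ] 98.7 w 53.4 f [-2.4  0.   4.8] 30.0
```

Emit:
carry_out(
  plan=[
    [[0, 0, -10, 0, 0, 0, 40], [0, 0, -25, 0, 0, 0, 40], [0, 0, -30, 0, 0, 0, 40], [0, 0, -20, 0, 0, 0, 40], [5.3, 16.3, 0, 0, 0, 0, 40], [7.8, 25, 0, 0, 0, 0, 40], [7.8, 25, 0, 0, 0, 0, 40], [7.8, 25, 0, 0, 0, 0, 40], [7.8, 25, 0, 0, 0, 0, 40], [7.8, 25, 0, 0, 0, 0, 40], [7.8, 25, 0, 0, 0, 0, 40], [5.2, 15, 0, 0, 0, 0, 40], [0, 0, 0, 0, 0, 0, 40], [0, 0, 0, 0, 0, 0, 40]],
  ],
)

```text
time_s: 15.93
ee_pos: [0.5726, -0.0771, 0.0949]
eef_rot: [-3.141, -0.0, 1.724]
force: [0.3, -0.7, -1.7]
grip_width: 0.0537
grip_force: 30.0
```

```bash
python3 go.py 572.5 -77.5 10 98.7;python3 - <<'E'
from h import *
c=optics.camera('wrist');cv2.imwrite('pics/w6.png',c['pixels'][:,:,::-1])
E
```

```text
t 15.9 turn [-0.    -0.     0.001] shift [-0.4 -0.1 84.9] | [572.6 -77.1  94.9] 98.8 w 53.7 f [ 0.3 -0.7 -1.7] 30.0
```

View pics/w6.png

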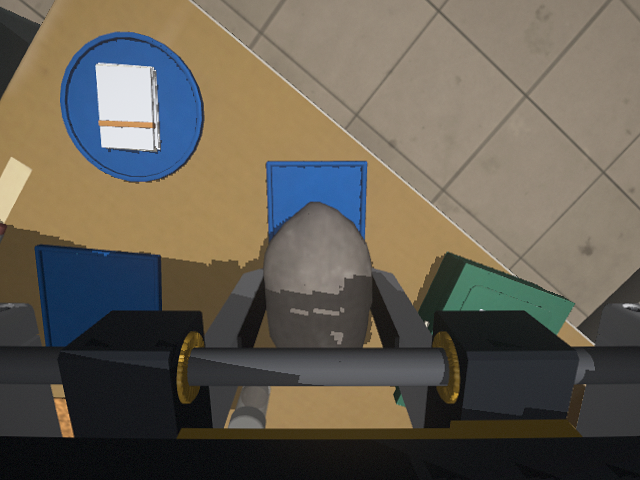

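The stone is held in line with the oblong tray (edges x = 267 to 366, stone 265 to 372). I'll lower it.

Emit:
carry_out(
  plan=[
    [[0, 0, 20, 0, 0, 0, 40], [0, 0, 28, 0, 0, 0, 40], [0, 0, 20, 0, 0, 0, 40], [0, 0, 10, 0, 0, 0, 40], [0, 0, 5, 0, 0, 0, 40], [0, 0, 1.5, 0, 0, 0, 40], [0, 0, 0, 0, 0, 0, 40], [0, 0, 0, 0, 0, 0, 40]],
  ],
)

```text
time_s: 16.65
ee_pos: [0.5732, -0.0777, 0.0117]
eef_rot: [3.14, 0.001, 1.723]
force: [0.3, -0.4, -1.0]
grip_width: 0.0531
grip_force: 30.0
```

Emit:
carry_out(
  plan=[
    [[0, 0, 0, 0, 0, 0, 60], [0, 0, 0, 0, 0, 0, 70], [0, 0, 0, 0, 0, 0, 80], [0, 0, 0, 0, 0, 0, 80], [0, 0, 0, 0, 0, 0, 80], [0, 0, -20, 0, 0, 0, 90], [0, 0, -35, 0, 0, 0, 90], [0, 0, -35, 0, 0, 0, 90], [0, 0, 0, 0, 0, 0, 90]],
  ],
)

```text
time_s: 17.4
ee_pos: [0.5753, -0.078, 0.1072]
eef_rot: [3.133, 0.003, 1.723]
force: [0.6, -0.7, 1.2]
grip_width: 0.0902
grip_force: 0.0
```

```bash
python3 go.py 424.3 -0.3 95 95.5
```

```text
t 17.4 turn [0.009 0.003 0.056] shift [  91.8 -142.9   12.2] | [575.3 -78.  107.2] 98.7 w 90.2 f [ 0.6 -0.7  1.2] 0.0
```

Emit:
carry_out(
  plan=[
    [[0, 0, 0, 0, 0, 0.052, 60], [15.3, -23.8, 0, 0, 0, 0, 60], [15.3, -23.8, 0, 0, 0, 0, 60], [15.3, -23.8, 0, 0, 0, 0, 60], [15.3, -23.8, 0, 0, 0, 0, 60], [15.3, -23.8, 0, 0, 0, 0, 60], [15.3, -23.8, 0, 0, 0, 0, 60], [0, 0, 0, 0, 0, 0, 60], [0, 0, 0, 0, 0, 0, 60]],
  ],
)

```text
time_s: 18.15
ee_pos: [0.4211, -0.0, 0.1009]
eef_rot: [3.14, 0.0, 1.672]
force: [0.2, -0.8, 0.2]
grip_width: 0.0602
grip_force: 0.0
```

```bash
python3 go.py 424.3 -0.3 6 95.7;python3 - <<'E'
from h import *
c=optics.camera('wrist');cv2.imwrite('pics/w7.png',c['pixels'][:,:,::-1])
E
```

```text
t 18.1 turn [0.001 0.    0.001] shift [-0.6  3.2 94.9] | [421.1  -0.  100.9] 95.8 w 60.2 f [ 0.2 -0.8  0.2] 0.0
```

View pics/w7.png

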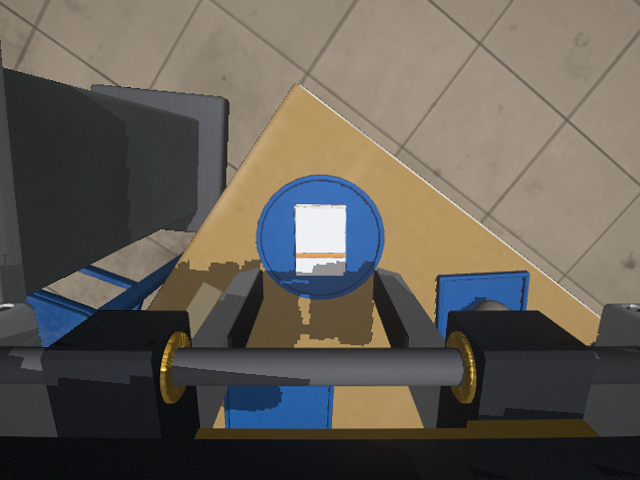

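The slips are square to the gripper, with corners (295,205), (346,205), (346,276) and (295,276). The round tray edges are x = 257 and 384, y = 175 and 299.

```bash
python3 - <<'E'
from h import *
c=optics.camera('wrist')
print(world(c,[[295,205],[346,205],[346,276],[295,276]],.015).mean(0).round(4),world(c,[[257,237],[384,237],[320,175],[320,299]],.007).round(4))
E
```

```text
[0.425  0.0005 0.015 ] [[ 0.374  -0.0031  0.007 ]
 [ 0.4759  0.0072  0.007 ]
 [ 0.4195  0.0511  0.007 ]
 [ 0.43   -0.0515  0.007 ]]
```

Emit:
carry_out(
  plan=[
    [[-0.2, 3.3, 22, 0, 0, 0, 60], [0, 0, 30, 0, 0, 0, 60], [0, 0, 25, 0, 0, 0, 60], [0, 0, 12, 0, 0, 0, 60], [0, 0, 4, 0, 0, 0, 60], [0, 0, 0, 0, 0, 0, 60], [0, 0, 0, 0, 0, 0, 60]],
  ],
)

```text
time_s: 18.83
ee_pos: [0.4254, -0.0005, 0.0079]
eef_rot: [3.141, 0.0, 1.67]
force: [-0.2, 0.4, 0.7]
grip_width: 0.0604
grip_force: 0.0
```

```bash
python3 go.py 424.7 0 6
```

```text
t 18.8 turn [0.001 0.    0.   ] shift [ 0.6 -0.6  1.9] | [425.4  -0.5   7.9] 95.7 w 60.4 f [-0.2  0.4  0.7] 0.0
```

Emit:
carry_out(
  plan=[
    [[0, 0, 2, 0, 0, 0, 60], [0, 0, 0, 0, 0, 0, 30], [0, 0, 0, 0, 0, 0, 30], [0, 0, 0, 0, 0, 0, 30], [0, 0, 0, 0, 0, 0, 30], [0, 0, 0, 0, 0, 0, 30], [0, 0, 0, 0, 0, 0, 30], [0, 0, 0, 0, 0, 0, 30], [0, 0, 0, 0, 0, 0, 30], [0, 0, -10, 0, 0, 0, 30], [0, 0, -25, 0, 0, 0, 30], [0, 0, -30, 0, 0, 0, 30], [0, 0, -20, 0, 0, 0, 30], [0, 0, 0, 0, 0, 0, 30]],
  ],
  squeeze=15,
)

```text
time_s: 20.0
ee_pos: [0.4264, -0.0004, 0.0946]
eef_rot: [3.135, 0.001, 1.671]
force: [-0.2, 1.0, -0.1]
grip_width: 0.0407
grip_force: 15.0
```

```bash
python3 go.py 402.3 -161.3 90 93.5
```

```text
t 20.0 turn [0.006 0.001 0.039] shift [-159.2  -33.9    4.6] | [ 4.264e+02 -4.000e-01  9.460e+01] 95.7 w 40.7 f [-0.2  1.  -0.1] 15.0
```

Held (40.7 mm). I'll carry the slips to the square tray.

Emit:
carry_out(
  plan=[
    [[0, 0, 0, 0, 0, 0.039, 30], [-15, -3.3, 0, 0, 0, 0, 30], [-26, -5.4, 0, 0, 0, 0, 30], [-26, -5.4, 0, 0, 0, 0, 30], [-26, -5.4, 0, 0, 0, 0, 30], [-26, -5.4, 0, 0, 0, 0, 30], [-26, -5.4, 0, 0, 0, 0, 30], [-14.5, -3.3, 0, 0, 0, 0, 30], [0, 0, 0, 0, 0, 0, 30], [0, 0, 25, 0, 0, 0, 30], [0, 0, 30, 0, 0, 0, 30], [0, 0, 15, 0, 0, 0, 30], [0, 0, 0, 0, 0, 0, 30], [0, 0, 0, 0, 0, 0, 30]],
  ],
)

```text
time_s: 21.17
ee_pos: [0.4006, -0.1608, 0.0203]
eef_rot: [-3.14, -0.001, 1.632]
force: [-0.1, -0.9, 0.7]
grip_width: 0.0404
grip_force: 15.0
```

```bash
python3 go.py 402.3 -161.3 7 93.5;python3 - <<'E'
from h import *
c=optics.camera('wrist');cv2.imwrite('pics/w8.png',c['pixels'][:,:,::-1])
E
```

```text
t 21.2 turn [-0.001 -0.001  0.   ] shift [-0.6  1.7 13.3] | [ 400.6 -160.8   20.3] 93.5 w 40.4 f [-0.1 -0.9  0.7] 15.0
```

View pics/w8.png

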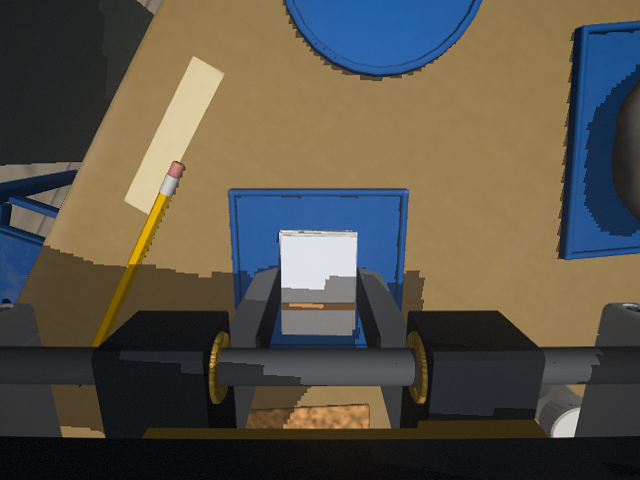

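The slips hang level and centred, at x = 280 to 357 within tray 230 to 408. I'll lower and release them.

Emit:
carry_out(
  plan=[
    [[-0.3, 0.8, 8, 0, 0, 0, 30], [0, 0, 5, 0, 0, 0, 30], [0, 0, 0, 0, 0, 0, 30], [0, 0, 0, 0, 0, 0, 30], [0, 0, 0, 0, 0, 0, 56], [0, 0, 0, 0, 0, 0, 56], [0, 0, 0, 0, 0, 0, 56], [0, 0, 0, 0, 0, 0, 56], [0, 0, 0, 0, 0, 0, 56], [0, 0, -20, 0, 0, 0, 56], [0, 0, -35, 0, 0, 0, 60], [0, 0, -35, 0, 0, 0, 60], [0, 0, 0, 0, 0, 0, 60]],
  ],
)

```text
time_s: 22.3
ee_pos: [0.404, -0.1629, 0.1029]
eef_rot: [3.134, 0.004, 1.632]
force: [0.3, 0.5, 0.9]
grip_width: 0.06
grip_force: 0.0
```

```bash
python3 go.py 396 -309.5 95
```

```text
t 22.3 turn [0.007 0.004 0.   ] shift [-145.8  -16.9    7.9] | [ 404.  -162.9  102.9] 93.5 w 60.0 f [0.3 0.5 0.9] 0.0
```

Emit:
carry_out(
  plan=[
    [[-24.3, -2.8, 0, 0, 0, 0, 60], [-24.3, -2.8, 0, 0, 0, 0, 60], [-24.3, -2.8, 0, 0, 0, 0, 60], [-24.3, -2.8, 0, 0, 0, 0, 60], [-24.3, -2.8, 0, 0, 0, 0, 60], [-24.3, -2.8, 0, 0, 0, 0, 60], [0, 0, 0, 0, 0, 0, 60], [0, 0, 0, 0, 0, 0, 60]],
  ],
)

```text
time_s: 22.97
ee_pos: [0.3934, -0.3088, 0.0968]
eef_rot: [-3.141, -0.001, 1.63]
force: [0.6, 0.6, 0.1]
grip_width: 0.0603
grip_force: 0.0
```

```bash
python3 go.py 396 -309.5 9;python3 - <<'E'
from h import *
c=optics.camera('wrist');cv2.imwrite('pics/w9.png',c['pixels'][:,:,::-1])
E
```

```text
t 23.0 turn [-0.    -0.001  0.   ] shift [-0.8  2.6 87.8] | [ 393.4 -308.8   96.8] 93.4 w 60.3 f [0.6 0.6 0.1] 0.0
```

View pics/w9.png

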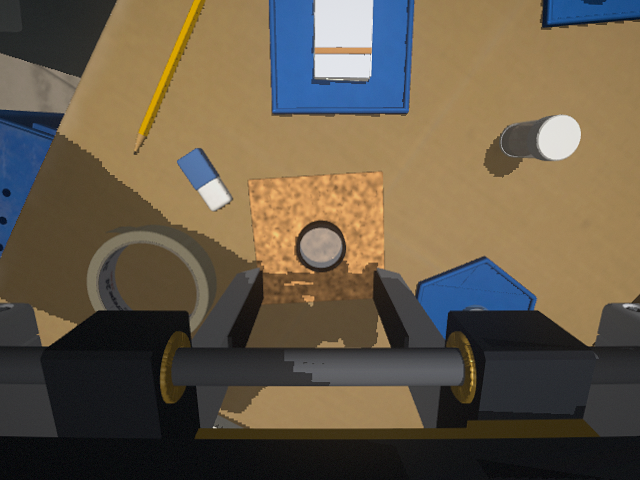

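The loupe is at (322,246) on the mat.

```bash
python3 - <<'E'
from h import *
c=optics.camera('wrist')
p=world(c,[[322,246]],.023)[0]*1000;print(p.round(1))
import subprocess;print(subprocess.run(['python3','go.py',str(p[0]),str(p[1]),'9'],capture_output=True,text=True).stdout)
E
```

```text
[ 397.6 -307.6   23. ]
t 23.1 turn [-0.    -0.001  0.   ] shift [-0.2  4.  88.1] | [ 393.7 -307.7   97.1] 93.5 w 60.1 f [0.8 0.6 0.2] 0.0
```

Emit:
carry_out(
  plan=[
    [[-0.3, 3, 22, 0, 0, 0, 60], [0, 0, 30, 0, 0, 0, 60], [0, 0, 20, 0, 0, 0, 60], [0, 0, 11, 0, 0, 0, 60], [0, 0, 4, 0, 0, 0, 60], [0, 0, 0, 0, 0, 0, 60], [0, 0, 0, 0, 0, 0, 20], [0, 0, 0, 0, 0, 0, 20], [0, 0, 0, 0, 0, 0, 20], [0, 0, 0, 0, 0, 0, 20], [0, 0, 0, 0, 0, 0, 20], [0, 0, 0, 0, 0, 0, 20], [0, 0, 0, 0, 0, 0, 20], [0, 0, 0, 0, 0, 0, 20]],
  ],
  squeeze=15,
)

```text
time_s: 24.23
ee_pos: [0.3971, -0.3087, 0.0111]
eef_rot: [3.141, 0.001, 1.632]
force: [-0.6, 1.8, 6.6]
grip_width: 0.0363
grip_force: 15.0
```

```bash
python3 go.py 424.7 0.5 95
```

```text
t 24.2 turn [0.001 0.001 0.   ] shift [306.9  46.4 -83.9] | [ 397.1 -308.7   11.1] 93.5 w 36.3 f [-0.6  1.8  6.6] 15.0
```

Emit:
carry_out(
  plan=[
    [[0, 0, -15, 0, 0, 0, 20], [0, 0, -30, 0, 0, 0, 20], [0, 0, -38, 0, 0, 0, 20], [14, 2.1, 0, 0, 0, 0, 20], [27.9, 4.2, 0, 0, 0, 0, 20], [27.9, 4.2, 0, 0, 0, 0, 20], [27.9, 4.2, 0, 0, 0, 0, 20], [27.9, 4.2, 0, 0, 0, 0, 20], [27.9, 4.2, 0, 0, 0, 0, 20], [27.9, 4.2, 0, 0, 0, 0, 20], [27.9, 4.2, 0, 0, 0, 0, 20], [27.9, 4.2, 0, 0, 0, 0, 20], [27.9, 4.2, 0, 0, 0, 0, 20], [27.9, 4.2, 0, 0, 0, 0, 20], [14, 2.1, 0, 0, 0, 0, 20], [0, 0, 25, 0, 0, 0, 20], [0, 0, 30, 0, 0, 0, 20], [0, 0, 15, 0, 0, 0, 20], [0, 0, 0, 0, 0, 0, 20]],
  ],
)

```text
time_s: 25.82
ee_pos: [0.4224, 0.0011, 0.021]
eef_rot: [-3.137, -0.001, 1.632]
force: [-0.2, 0.6, -0.0]
grip_width: 0.0364
grip_force: 15.0
```

```bash
python3 go.py 424.7 0.5 12;python3 - <<'E'
from h import *
c=optics.camera('wrist');cv2.imwrite('pics/w10.png',c['pixels'][:,:,::-1])
E
```

```text
t 25.8 turn [-0.004 -0.001  0.   ] shift [-0.8  2.2  9. ] | [422.4   1.1  21. ] 93.5 w 36.4 f [-0.2  0.6 -0. ] 15.0
```

View pics/w10.png

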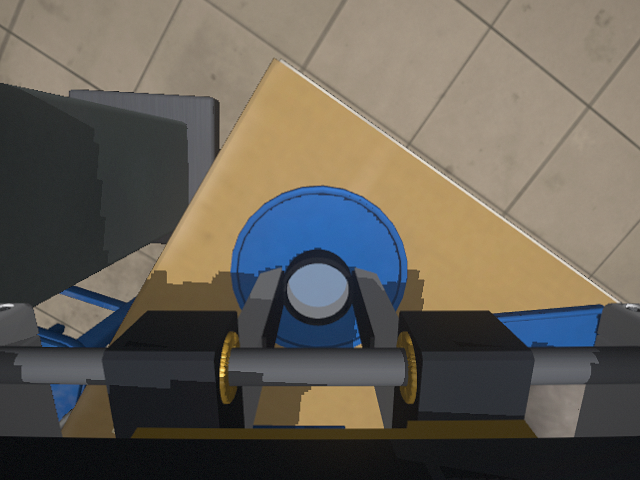

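```bash
python3 - <<'E'
from h import *
c=optics.camera('wrist')
print(world(c,[318,290],.032).round(4),world(c,[[233,268],[407,268]],.007).mean(0).round(4),world(c,[320,186],.007).round(4))
E
```

```text
[[ 4.247e-01 -1.000e-04  3.200e-02]] [0.4255 0.0035 0.007 ] [[0.4225 0.0515 0.007 ]]
```

The loupe is within about 1 mm of the tray centre. I'll lower and release it, then retreat.

Emit:
carry_out(
  plan=[
    [[0.5, 0.5, 5, 0, 0, 0, 20], [0, 0, 3, 0, 0, 0, 20], [0, 0, 0, 0, 0, 0, 20], [0, 0, 0, 0, 0, 0, 20], [0, 0, 0, 0, 0, 0, 56], [0, 0, 0, 0, 0, 0, 56], [0, 0, 0, 0, 0, 0, 56], [0, 0, 0, 0, 0, 0, 56], [0, 0, 0, 0, 0, 0, 56], [0, 0, 0, 0, 0, 0, 56], [0, 0, -20, 0, 0, 0, 60], [0, 0, -35, 0, 0, 0, 60], [0, 0, -40, 0, 0, 0, 60], [0, 0, -40, 0, 0, 0, 60], [0, 0, -40, 0, 0, 0, 60]],
  ],
)

```text
time_s: 27.17
ee_pos: [0.4241, 0.0014, 0.1925]
eef_rot: [-3.142, -0.0, 1.632]
force: [0.7, -0.4, -0.1]
grip_width: 0.0601
grip_force: 0.0
```

Emit:
carry_out(
  plan=[
    [[-30, -20, 0, 0, 0, 0, 60], [-30, -20, 0, 0, 0, 0, 60], [-30, -20, 0, 0, 0, 0, 60], [-30, -10, 0, 0, 0, 0, 60], [-30, 0, 0, 0, 0, 0, 60], [-30, 0, 0, 0, 0, 0, 60], [-30, 0, 0, 0, 0, 0, 60], [-30, 0, 0, 0, 0, 0, 60], [-30, 0, 0, 0, 0, 0, 60], [-30, 0, 0, 0, 0, 0, 60], [-30, 0, 0, 0, 0, 0, 60], [-30, 0, 0, 0, 0, 0, 60], [-30, 0, 0, 0, 0, 0, 60], [-30, 0, 0, 0, 0, 0, 60], [-30, 0, 0, 0, 0, 0, 60], [0, 0, 0, 0, 0, 0, 60]],
  ],
)

```text
time_s: 28.5
ee_pos: [0.3815, -0.4557, 0.1894]
eef_rot: [-3.141, -0.0, 1.629]
force: [-0.8, 1.1, 0.0]
grip_width: 0.0602
grip_force: 0.0
```

```bash
python3 - <<'E'
from h import *
o=telemetry.get_obs();print(o['time_s'],o['ee_pos'])
c=optics.camera('top');cv2.imwrite('pics/end.png',cv2.resize(c['pixels'][150:330,160:460,::-1],None,fx=2.6,fy=2.6,interpolation=cv2.INTER_CUBIC))
E
```

```text
28.5 [ 0.38150873 -0.45572448  0.18941737]
```

View pics/end.png

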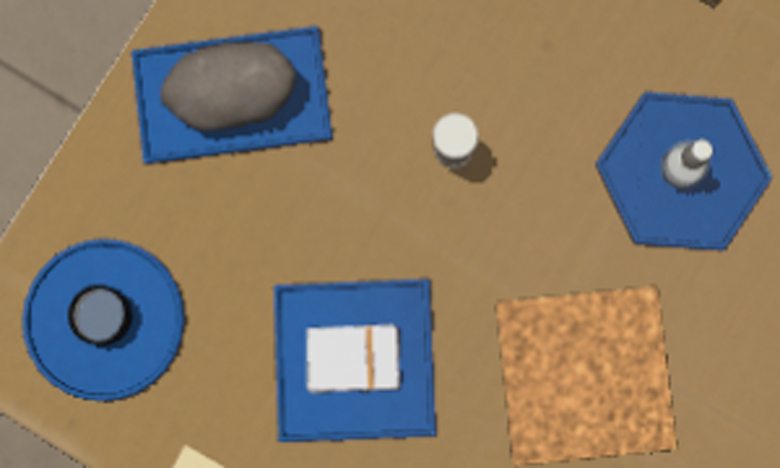

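Everything is in its own tray: stone (228,86) lengthwise, loupe (100,316), slips (353,358), bottle upright at (684,165). The vial at (455,135) is undisturbed and the mat is empty.

```bash
python3 -c "
from station import ctrl;print(ctrl.hand_in())"
```

```text
the job is handed in; nothing more can be done
None
```

I handed the job in with the stone, loupe, slips and bottle each near the middle of its own tray, the mat empty and the vial undisturbed, after about 29 s of robot time; no verdict came back.

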